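# Strip the used twist-lock filters from the manifold

## Task

Swing the guard bar of the filter manifold up and right over to the rear until it clicks into its end detent, then unlock every filter capsule in the manifold with an anticlockwise quarter turn past its stop, lift it straight out and put it in the steel tray. When all the capsules lie or stand inside the tray, pull the bar out of its detent and fold it fully down again over the empty seats. Leave the tray flat on the bench and do not knock over the two specimen cups.

Things in the scene. Friction and masses are not known exactly. Their poses are not given: they have to be found in the camera images.
- manifold: grey and metal filter manifold fixed to the bench, 76 x 268 mm, 37 mm high; origin centre of underside, x to its rear (away from robot), y along the row, z up. Seats for capsules at x 0, y -96, -32, 32, 96 mm, seat floor at z 20 mm, cover top z 37. Ears at the rear corners (x 38 to 89, y 121 to 133 mm either side) rise to z 98 mm
- key_slots (a point): middle of the cover's top, axes as manifold. Twist lock: a capsule is locked while its x lies along manifold x (starts 0 to 0.25 rad anticlockwise of it). Turned anticlockwise from above it clicks past a sprung ball stop (0.2 N m, at 0.35 to 1.15 rad) to an end stop at 1.6 rad, wing along manifold y, and lifts straight out (free within 0.2 rad of 1.57; play 2 mm). Clockwise: blocked
- bar (a joint): guard bar angle, rad: 0 down over the capsules (starts 0 to 0.25), grows as it swings up and to the rear; end stop 1.70. Stiff hinge (0.1 N m), stays where left. From 1.45 to 1.6 an arm must be pushed (either way) past a sprung catch ball (about 6 N at the bar); beyond 1.64 it is seated in its end detent
- bar_hinge (a point): middle of the guard bar's hinge axis, which runs along the manifold's y; 45 mm behind and 50 mm above the manifold's origin; axes as the manifold's
- bar_grip (a point): middle of the guard bar: black round bar, 14 mm diameter, 270 mm long along manifold y, 78 mm from the hinge axis on two thin arms at its ends. At angle 0 it lies over the capsules, 55 mm in front of and 55 mm above the hinge (14 mm clear above the wings); on the end stop 62 mm behind and 48 mm above the hinge. Its frame turns with the bar
- tray_center (a point): open steel tray, loose on the bench, 200 mm along its x, 150 mm along its y, 28 mm high, walls and floor 4 mm; the point is its centre, 14 mm above its underside
- capsule_a_center (a point): filter capsule (three or all four are present), 64 mm tall, 50 g: neck 28 mm dia, 18 high, lug bar 42x10x6.5 at its foot; white body 38 mm dia, 14 high; on top an upright grey wing 38 long, 12 thick, 32 high. Point: on the axis 32 mm above the foot, bottom edge of the wing. z up through the wing, x along wing and lugs, y across. Loose once lifted out
- capsule_b_center (a point): filter capsule (three or all four are present), 64 mm tall, 50 g: neck 28 mm dia, 18 high, lug bar 42x10x6.5 at its foot; white body 38 mm dia, 14 high; on top an upright grey wing 38 long, 12 thick, 32 high. Point: on the axis 32 mm above the foot, bottom edge of the wing. z up through the wing, x along wing and lugs, y across. Loose once lifted out
- capsule_c_center (a point): filter capsule (three or all four are present), 64 mm tall, 50 g: neck 28 mm dia, 18 high, lug bar 42x10x6.5 at its foot; white body 38 mm dia, 14 high; on top an upright grey wing 38 long, 12 thick, 32 high. Point: on the axis 32 mm above the foot, bottom edge of the wing. z up through the wing, x along wing and lugs, y across. Loose once lifted out
- capsule_d_center (a point): filter capsule (three or all four are present), 64 mm tall, 50 g: neck 28 mm dia, 18 high, lug bar 42x10x6.5 at its foot; white body 38 mm dia, 14 high; on top an upright grey wing 38 long, 12 thick, 32 high. Point: on the axis 32 mm above the foot, bottom edge of the wing. z up through the wing, x along wing and lugs, y across. Loose once lifted out
- cup_a_center (a point): bystander: specimen cup with a lid, 53 mm diameter, 62 mm tall; the point is half-way up.
- cup_b_center (a point): bystander: the other specimen cup of the same size; the point is half-way up.
Not all that is in view belongs to the job. Leave any pink or red look-alike of the part that bears capsule_d_center alone.

How it is judged:
By the outcome, as a careful person would: the job done as asked, in the order asked, and still so for the second after the job is handed in, with the robot touching nothing.
Of capsule_a, capsule_b, capsule_c, capsule_d only 3 to 4 are there at a start; the rules pass over those that are not, and their reading is None.
At some moment in a run one of tray may be knocked a few centimetres aside while the robot is not near it.
Once in a run the grip may slacken for a moment while it holds something.
It also fails if it takes over 210 s, if anything falls off the work surface, if the arm or the gripper's body presses on something with over 40 N, if the wrist force passes 120 N, or if a joint passes its speed limit or range.

## Robot

A 6-joint arm with a two-finger parallel gripper is mounted at the origin on the work surface; the furniture and walls round the work are solid. World frame = base frame: x ahead of the robot, y to its left, z up, the work surface at z = 0. Lengths are in m, angles in rad, forces in N, time in s.
With the tool pointing down it reaches from about 0.3 to 0.875 m from the base axis. Payload 6.4 kg.
Tool frame: the origin (TCP) lies at the very end of the fingers, on their centre line; the grasp point (between the pads) lies 19 mm behind it; z points along the fingers, y is the line along which they close (so a half turn about z gives the same grasp; the last joint's range is limited). The gripper opens to 85 mm and grips with 20 to 120 N. Pads are 22 mm wide; open, the fingers measure 114 mm over their backs; the gripper's body (76 mm by 85 mm) begins 54 mm behind the grasp point. The pads swing forward as they close: fully open they stand 13 mm farther back than shut.
Start: joints at [-1.43, 0.181, 1.607, -0, 1.354, -0.206], TCP at [0.195, -0.541, 0.231] pointing down, gripper open.
Joint ranges: [-2.99, 2.99], [-0.89, 2.07], [0.3, 2.58], [-1.14, 4.28], [0, 2.63], [-3.12, 3.12]. Speed limits (rad/s): [2.57, 2.57, 3.01, 3.14, 3.14, 3.14].

## Interface

Orientations are given as a unit quaternion [x, y, z, w].
In Python, from cell import monitor, camera, camera_params, job gives the robot as it stands.
- The arm moves only by the shell command python3 -m inch 'ROWS'. ROWS is JSON, a list of rows, each a list of 5 numbers: the closure, from 0 (fully open) to 1 (shut), then the shift along the tool's x, y, z scaled (see below), then the turn about the tool's z scaled (see below). A call has 1 to 12 rows; each row shifts and turns the commanded pose from where the row before left it, along the tool's axes as they then stand; what a row does not reach is not made up. The controller multiplies each number of a shift by 2.5 cm and each number of a turn by 60 degrees. A row lasts 1/12 s, in which the tool goes at most 41.7 mm and 7.16 degrees, less where a joint would pass 70% of its speed; a pose out of reach is approached as far as the arm can. A call with a number of a shift or a turn outside -1 to 1 is refused whole. A call with a gripper value outside its range is refused whole. The fingers move at their own pace and stop on an object; the grip force is fixed at half the most. Time passes only in rows, so rows that do not move let the fingers close. It gives the time, the measured TCP pose, the force, the opening and the grip force at its end, in the units of the state.
- monitor.state(): the state, without advancing time (a new reading comes with each control period).
- camera(name): name is "scene" or "top" or "wrist"; returns the picture (384x512x3 uint8, red, green, blue); there is no depth.
- camera_params(name): a dict with "fovy" (degrees; the focal length in pixels is half the picture's height over the tangent of half this angle, whatever the lens; pixels are square), "cx", "cy" (the principal point, pixels), "extrinsics" (4x4, takes a point from camera to world coordinates). Camera axes: x right, y up, looking along -z (the intrinsics and any distortion apply to the point x, -y, -z); pixel columns grow to the right and rows downward; lengths in m; the calibration is good to about 2 mm. A picture is of the moment at which its call begins: read the wrist's pose just before it. camera_params takes no time and is no camera call; for the wrist camera it gives the pose at the moment of the call.
- job.hand_in(): hands the job in; it is judged then, once.
The state is a dict: "clock": time; "q": joint angles; "joint_velocities": joint speeds; "tau": joint torques, N m; "position": TCP position; "ee_rot": TCP orientation; "ft_force": force on the tool from outside, world axes, zero at the start; "torque": the same for the moment, N m; "opening": opening from 0.0 (shut) to 1.0 (fully open); "grasp_force": force on a finger pad.
Only numpy, scipy, OpenCV 4.12 (cv2) and the standard library are available. Lean on these libraries where they do the work, as an engineer would, in place of code of your own. Each camera call takes 0.05 s, during which the arm holds its last target. There are 200 camera calls.

## Working session

There is one attempt and no reset: what is moved stays moved. The work goes in short steps, Python scripts to look and compute and a shell command to move; the robot and the scene stay as the last step left them, time stands still between calls to the robot, and variables do not carry over. Pictures are saved under pics/ and viewed, at most 14 in all, crops included, and the job is handed in when it is done.

```bash
ls; mkdir -p pics; cat > h.py <<'E'
import numpy as np,cv2,json
from cell import monitor,camera,camera_params,job
def ray(P,u,v):
    f=192/np.tan(np.radians(P['fovy'])/2)
    d=np.array([(u-P['cx'])/f,-(v-P['cy'])/f,-1.]);E=np.array(P['extrinsics'])
    return E[:3,3],E[:3,:3]@d
def onz(P,u,v,z):
    o,d=ray(P,u,v);return o+d*(z-o[2])/d[2]
def proj(P,p):
    f=192/np.tan(np.radians(P['fovy'])/2);E=np.array(P['extrinsics'])
    c=E[:3,:3].T@(np.array(p)-E[:3,3]);return P['cx']+f*c[0]/-c[2],P['cy']-f*c[1]/-c[2]
def snap(n,f,scale=1):
    P=camera_params(n);im=camera(n)[:,:,::-1].copy();cv2.imwrite('pics/'+f+'.png',im);return P,im
E
python3 - <<'E'
from h import *
a,b=snap('top','top0')[1],snap('scene','sc0')[1]
for n in('top','scene','wrist'):
    P=camera_params(n);print(n,P['fovy'],P['cx'],P['cy'],{k:v for k,v in P.items() if k not in('fovy','cx','cy')})
print(monitor.state())
cv2.imwrite('pics/ts.png',cv2.resize(a,(800,600),interpolation=cv2.INTER_CUBIC))
cv2.imwrite('pics/ss.png',cv2.resize(b,(800,600),interpolation=cv2.INTER_CUBIC))
E
```

```text
pics
top 42.42724638946363 252.09481689062088 186.81701336751695 {'extrinsics': array([[-0.0253998 ,  0.98414586, -0.17553284,  0.23621109],
       [-0.99964545, -0.02360105,  0.0123277 , -0.01138957],
       [ 0.0079895 ,  0.17578372,  0.98439639,  1.73510665],
       [ 0.        ,  0.        ,  0.        ,  1.        ]])}
scene 50.140936834411264 260.8661653747574 199.2527936143344 {'extrinsics': array([[-0.55447206,  0.52960472, -0.64193425, -0.28246632],
       [-0.83215   , -0.36148924,  0.42053764,  0.52551237],
       [-0.00933361,  0.76736196,  0.64114625,  0.89968417],
       [ 0.        ,  0.        ,  0.        ,  1.        ]])}
wrist 65.78110941144732 256.4698907032257 192.5349497123931 {'extrinsics': array([[ 0.34038739,  0.90777524,  0.24511334,  0.25711097],
       [-0.94028297,  0.32919649,  0.08658869, -0.51802086],
       [-0.00208738, -0.2599496 ,  0.96561993,  0.37337345],
       [ 0.        ,  0.        ,  0.        ,  1.        ]])}
{'clock': 0.1, 'q': array([-1.43034014e+00,  1.81462680e-01,  1.60791033e+00,  2.38611600e-05,
        1.35378952e+00, -2.06315600e-01]), 'joint_velocities': array([ 0.0005687 , -0.00133836, -0.00243602, -0.00129566,  0.00160358,
       -0.00207695]), 'tau': array([ 4.77814920e-04, -4.45884275e+01, -3.52239490e+01, -3.24446064e-04,
        4.14369075e-03,  1.32079930e-05]), 'position': array([ 0.19536628, -0.5402695 ,  0.23047541]), 'ee_rot': array([ 9.85006427e-01,  1.72515864e-01,  3.74854182e-05, -7.84125331e-04]), 'ft_force': array([-0.31555607,  0.12620069, -0.56026348]), 'torque': array([-0.03889513, -0.00074974, -0.03542566]), 'grasp_force': 0.0, 'opening': 0.9998285860493236}
```

View pics/ts.png

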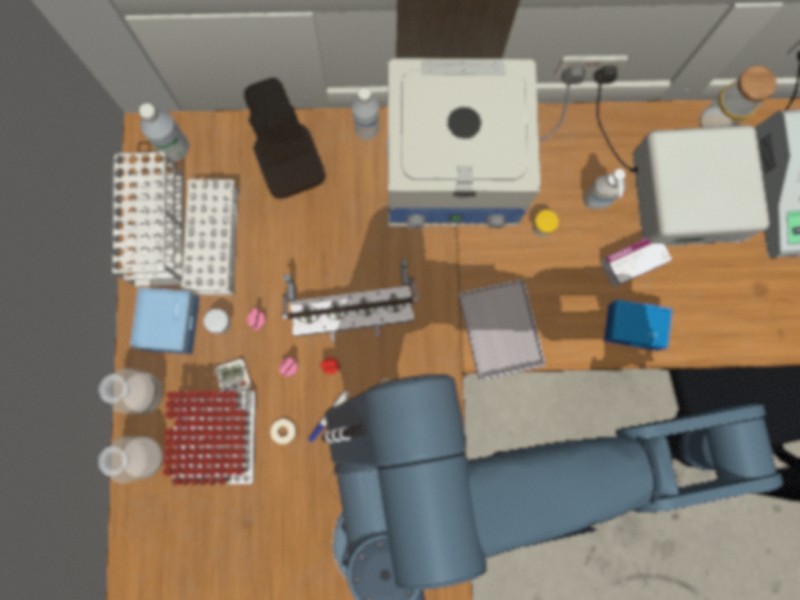

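View pics/ss.png

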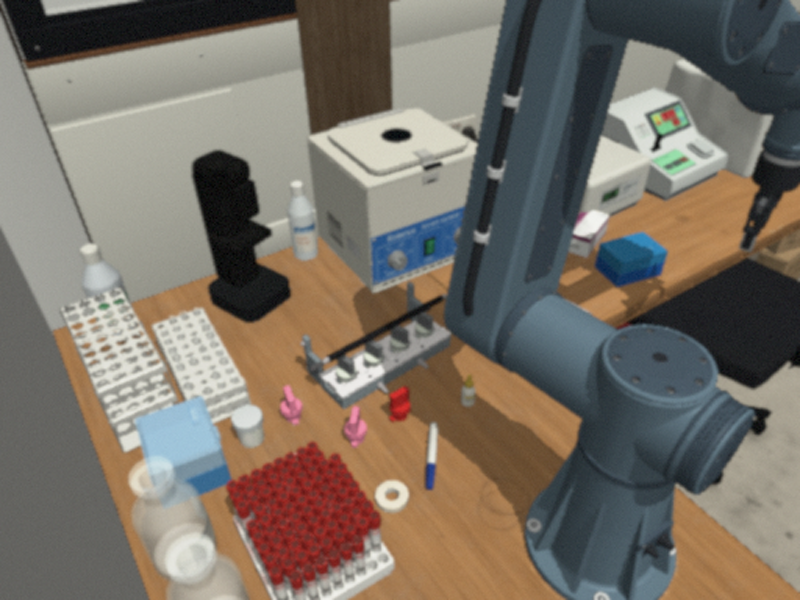

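The top view shows the manifold at about (350,310) in the enlarged picture, ears to the rear and the bar over the row. The tray is at (500,328), a cup at (216,320), a yellow-lidded item at (545,220), and pink/red look-alikes at (256,318), (288,367) and (331,366).

```bash
python3 - <<'E'
from h import *
P=camera_params('top');s=1/1.5625
for n,u,v,z in [('mfl',293,334,.037),('mfr',413,320,.037),('mrl',290,303,.037),('barl',284,316,.105),('barr',418,300,.105),('t1',460,294,.028),('t2',520,281,.028),('t3',543,361,.028),('t4',482,377,.028),('cupA',216,320,.062),('yel',545,220,.062),('red',331,366,.03),('earL',289,265,.098),('earR',404,262,.098)]:
    print(n,onz(P,u*s,v*s,z).round(3))
im=cv2.imread('pics/top0.png')
a=cv2.resize(im[155:250,125:365],(800,316),interpolation=cv2.INTER_CUBIC)
b=cv2.imread('pics/sc0.png')[170:300,170:310]
cv2.imwrite('pics/c1.png',np.vstack([a,np.zeros((284,800,3),np.uint8)]) if 0 else a)
cv2.imwrite('pics/c2.png',cv2.resize(b,(640,594),interpolation=cv2.INTER_CUBIC))
E
```

```text
mfl [0.45  0.192 0.037]
mfr [ 0.475 -0.073  0.037]
mrl [0.519 0.199 0.037]
barl [0.48  0.203 0.105]
barr [ 0.508 -0.083  0.105]
t1 [ 0.532 -0.181  0.028]
t2 [ 0.559 -0.317  0.028]
t3 [ 0.378 -0.359  0.028]
t4 [ 0.346 -0.222  0.028]
cupA [0.482 0.357 0.062]
yel [ 0.69  -0.375  0.062]
red [0.378 0.11  0.03 ]
earL [0.593 0.193 0.098]
earR [ 0.593 -0.055  0.098]
```

View pics/c1.png

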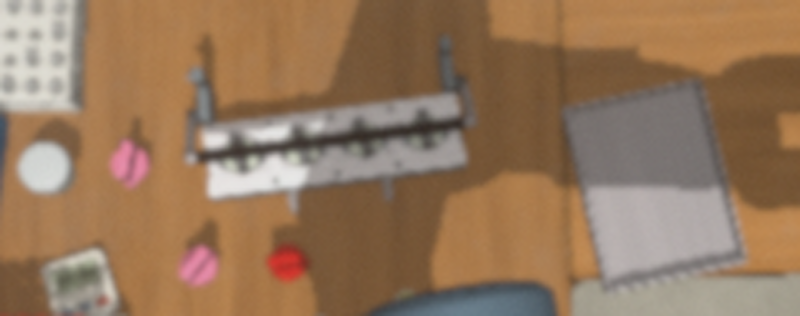

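View pics/c2.png

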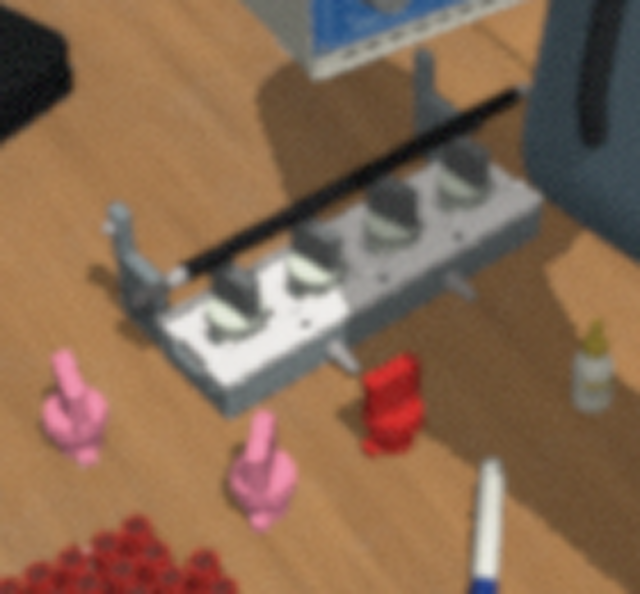

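All four capsules are in, and the bar is nearly down. I'll move above the manifold for a close look.

```bash
cat >> h.py <<'E'
def yaw():
    from scipy.spatial.transform import Rotation as R
    m=R.from_quat(monitor.state()['ee_rot']).as_matrix();return np.arctan2(m[1,0],m[0,0])
def go(x,y,z,yw=None):
    s=monitor.state();w=yaw();t=w if yw is None else yw
    d=np.array([x,y,z])-s['position'];c,n=np.cos(t),np.sin(t)
    u=np.array([c*d[0]+n*d[1],n*d[0]-c*d[1],-d[2]])/.025
    print('pos',s['position'].round(4),'yaw %.3f open %.2f gf %.1f t %.1f'%(w,s['opening'],s['grasp_force'],s['clock']),'turn %.3f then shift'%(-(t-w)/np.radians(60)),u.round(2))
E
python3 -m inch '[[1,0,0,-0.5,0.12],[1,0,0,-0.5,0.12],[1,0.54,-0.96,-0.15,0],[1,0.54,-0.96,-0.15,0],[1,0.54,-0.96,-0.15,0],[1,0.54,-0.96,-0.15,0],[1,0.54,-0.96,-0.15,0],[1,0.54,-0.96,-0.15,0],[1,0.54,-0.96,-0.15,0],[1,0.54,-0.96,-0.15,0],[1,0.54,-0.96,-0.15,0],[1,0.54,-0.96,-0.15,0]]'
python3 -m inch '[[1,0.54,-0.96,-0.15,0],[1,0.54,-0.96,-0.15,0],[1,0.54,-0.96,-0.15,0],[1,0.54,-0.96,-0.15,0],[1,0.54,-0.96,-0.15,0],[1,0.54,-0.96,-0.15,0],[1,0.54,-0.96,-0.15,0],[1,0.54,-0.96,-0.15,0],[1,0.54,-0.96,-0.15,0],[1,0.54,-0.96,-0.15,0],[1,0.54,-0.96,-0.15,0],[1,0.54,-0.96,-0.15,0]]'
python3 -m inch '[[1,0,0,0,0],[1,0,0,0,0],[1,0,0,0,0],[1,0,0,0,0]]'
python3 - <<'E'
from h import *
go(.46,.063,.33,.096)
P,im=snap('wrist','w1')
np.save('w1.npy',P['extrinsics'])
for x,y,z in [(.5,.063,.037),(.5,.063,.084)]:print(proj(P,(x,y,z)))
cv2.imwrite('pics/w1b.png',cv2.resize(im,(800,600)))
E
```

```text
clock: 1.1
position: [0.3068, -0.2874, 0.2936]
ee_rot: [0.999, 0.048, -0.0, -0.0]
ft_force: [0.6, 0.6, -0.2]
opening: -0.001
grasp_force: 0.0
clock: 2.1
position: [0.4401, 0.0149, 0.3387]
ee_rot: [0.999, 0.048, -0.0, -0.0]
ft_force: [-0.2, -0.7, -0.8]
opening: -0.001
grasp_force: 0.0
clock: 2.43
position: [0.4396, 0.0127, 0.3384]
ee_rot: [0.999, 0.048, -0.0, 0.0]
ft_force: [-0.5, -0.4, -0.0]
opening: -0.004
grasp_force: 0.0
pos [0.4396 0.0127 0.3384] yaw 0.096 open -0.00 gf 0.0 t 2.4 turn -0.000 then shift [ 1.   -1.92  0.33]
(np.float64(226.03507313530187), np.float64(112.76641043602409))
(np.float64(222.4317636587594), np.float64(112.83390635402448))
```

View pics/w1b.png

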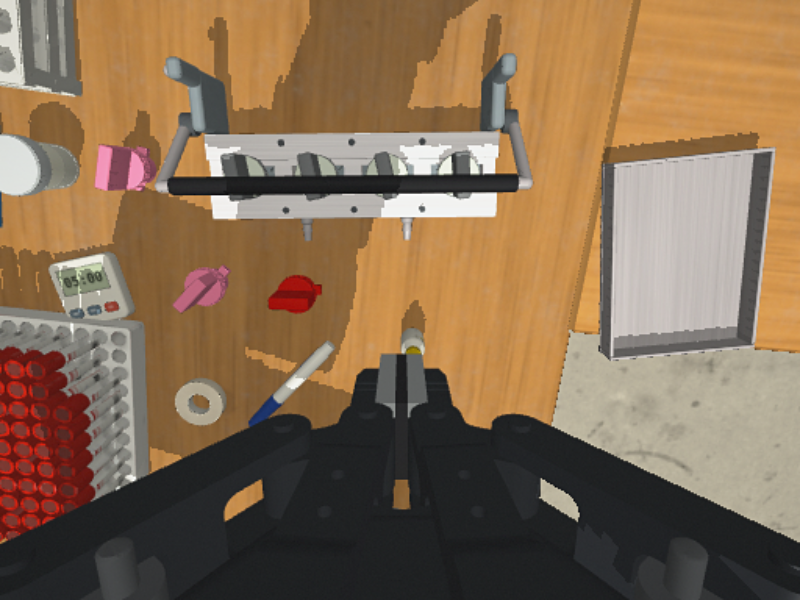

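Clear view: cover corners at about (213,217), (495,215), (498,132) and (205,135); bar from (165,186) to (522,183); tray at right; no obstacle behind the ears.

```bash
python3 - <<'E'
from h import *
P=camera_params('wrist');s=1/1.5625
c=[onz(P,u*s,v*s,.037) for u,v in[(213,218),(495,216),(498,132),(205,135)]]
print(np.round(c,3));m=np.mean(c,0);d=c[0]+c[3]-c[1]-c[2];y=np.arctan2(-d[0],d[1]);print('man',m.round(4),'yaw',y)
print(np.linalg.norm(c[0]-c[1]),np.linalg.norm(c[2]-c[3]),np.linalg.norm(c[0]-c[3]))
for z in(.105,.115,.12):
  a,b=[onz(P,u*s,v*s,z) for u,v in[(166,186),(519,183)]];print(z,((a+b)/2).round(3),np.linalg.norm(a-b),np.arctan2(-(a-b)[0],(a-b)[1]))
go(m[0]-.06,m[1]-.006,.095)
t=np.array([onz(P,u*s,v*s,.028) for u,v in[(603,163),(773,150),(752,346),(604,358)]]);print(t.round(3),t.mean(0))
E
```

```text
[[ 0.449  0.192  0.037]
 [ 0.477 -0.073  0.037]
 [ 0.551 -0.065  0.037]
 [ 0.523  0.199  0.037]]
man [0.5001 0.0633 0.037 ] yaw 0.10416720405534752
0.26681151541023074 0.26495575747667954 0.07420964219517338
0.105 [0.494 0.064 0.105] 0.27788118372699505 0.10408393889507088
0.115 [0.494 0.063 0.115] 0.2704965841632396 0.1040839388950706
0.12 [0.494 0.062 0.12 ] 0.2668042843813619 0.10408393889507087
pos [0.4397 0.0126 0.3385] yaw 0.095 open -0.00 gf 0.0 t 2.5 turn -0.000 then shift [ 0.19 -1.78  9.74]
[[ 0.534 -0.168  0.028]
 [ 0.561 -0.323  0.028]
 [ 0.37  -0.361  0.028]
 [ 0.342 -0.21   0.028]] [ 0.45164029 -0.26573503  0.028     ]
```

```bash

python3 -m inch '[[1,0.3,-0.9,0.9,0],[1,0.3,-0.87,0.9,0],[1,0,0,0.99,0],[1,0,0,0.99,0],[1,0,0,0.99,0],[1,0,0,0.99,0],[1,0,0,0.99,0],[1,0,0,0.99,0],[1,0,0,0.99,0],[1,0,0,0.99,0],[1,0,0,0,0],[1,0,0,0,0]]'
python3 -m inch '[[1,0.25,0,0,0],[1,0.25,0,0,0],[1,0.25,0,0,0],[1,0.25,0,0,0],[1,0.25,0,0,0],[1,0.25,0,0,0],[1,0.25,0,0,0],[1,0.25,0,0,0],[1,0.25,0,0,0],[1,0.25,0,0,0],[1,0.25,0,0,0],[1,0.25,0,0,0]]'
python3 -m inch '[[1,0.2,0,0.07,0],[1,0.2,0,0.07,0],[1,0.2,0,0.07,0],[1,0.2,0,0.07,0],[1,0.2,0,0.07,0],[1,0.2,0,0.07,0],[1,0.2,0,0.07,0],[1,0.2,0,0.07,0],[1,0.2,0,0.07,0]]'
python3 - <<'E'
from h import *
go(.5001+.092*.9946,.0633+.0096,.074)
P,im=snap('wrist','w2');P,im2=snap('scene','s2')
cv2.imwrite('pics/w2b.png',np.hstack([cv2.resize(im,(400,300)),cv2.resize(im2[130:310,170:410],(400,300))]))
E
```

```text
clock: 3.48
position: [0.4495, 0.0583, 0.0951]
ee_rot: [0.999, 0.048, -0.002, -0.0]
ft_force: [0.6, -0.0, 0.5]
opening: -0.0
grasp_force: 0.0
clock: 4.48
position: [0.5263, 0.0663, 0.0959]
ee_rot: [0.999, 0.048, 0.0, 0.0]
ft_force: [-3.1, 0.2, 1.0]
opening: 0.001
grasp_force: 0.9
clock: 5.23
position: [0.5705, 0.0706, 0.0797]
ee_rot: [0.999, 0.048, -0.0, -0.0]
ft_force: [-0.8, -0.3, -0.4]
opening: -0.001
grasp_force: 0.6
pos [0.5705 0.0706 0.0797] yaw 0.097 open -0.00 gf 0.6 t 5.2 turn -0.000 then shift [ 0.85 -0.01  0.23]
```

View pics/w2b.png

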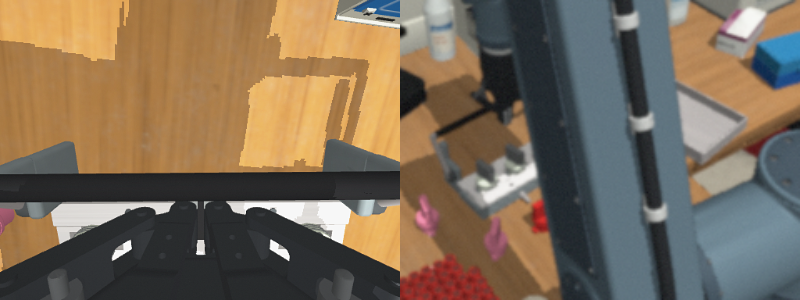

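The bar is just ahead of the fingers, approaching the catch. I'll push on.

```bash

python3 -m inch '[[1,0.12,0,0.05,0],[1,0.12,0,0.05,0],[1,0.12,0,0.05,0],[1,0.12,0,0,0]]'
python3 -m inch '[[1,0.1,0,0,0],[1,0.1,0,0,0]]'
python3 -m inch '[[1,0.1,0,0,0],[1,0.1,0,0,0]]'
python3 -m inch '[[1,0.1,0,0,0],[1,0,0,0,0]]'
python3 -c "
from h import *
go(.5001+.092*.9946,.0633+.0096,.074)"
```

```text
clock: 5.67
position: [0.5796, 0.0716, 0.0748]
ee_rot: [0.999, 0.049, -0.003, -0.0]
ft_force: [-8.4, -1.9, -5.6]
opening: -0.001
grasp_force: 4.1
clock: 5.83
position: [0.5824, 0.0721, 0.0732]
ee_rot: [0.999, 0.049, -0.005, -0.0]
ft_force: [-10.5, -1.7, -6.8]
opening: 0.002
grasp_force: 4.9
clock: 6.0
position: [0.5893, 0.0728, 0.0742]
ee_rot: [0.999, 0.048, -0.003, -0.0]
ft_force: [-17.4, -0.0, -4.0]
opening: -0.0
grasp_force: 9.9
clock: 6.17
position: [0.5892, 0.0728, 0.074]
ee_rot: [0.999, 0.049, -0.007, -0.0]
ft_force: [-16.8, -3.2, 3.8]
opening: -0.0
grasp_force: 8.5
pos [0.5892 0.0728 0.074 ] yaw 0.097 open -0.00 gf 8.5 t 6.2 turn -0.000 then shift [ 0.1   0.01 -0.  ]
```

```bash

python3 -m inch '[[1,0.15,0,0,0],[1,0,0,0,0],[1,-0.5,0,0,0],[1,-0.5,0,-0.9,0],[1,-0.9,0,-0.95,0],[1,-0.9,0,-0.95,0],[1,-0.9,0,-0.95,0],[0.5,-0.9,0,-0.95,0],[0.5,-0.9,0,-0.95,0],[0.5,-0.3,0,-0.95,0],[0.5,0,0,0,0],[0.5,0,0,0,0]]'
python3 - <<'E'
from h import *
go(.46,.06,.25,.1)
P,im=snap('wrist','w3')
c=np.array([.5001,.0633,0]);X=np.array([.9946,.104,0]);Y=np.array([-.104,.9946,0]);Z=np.array([0,0,1])
for th in(1.45,1.6,1.7):
    a=np.radians(135)-th
    for y in(-.135,.135):print(th,np.round(proj(P,c+X*(.045+.078*np.cos(a))+Y*y+Z*(.05+.078*np.sin(a))),1))
    
for y in(-.096,-.032,.032,.096):
    p=c+Y*y+Z*.084;u=proj(P,p);print('seat',y,p.round(4),np.round(u,1))
cv2.imwrite('pics/w3b.png',cv2.resize(im,(800,600)))
E
```

```text
clock: 7.17
position: [0.4554, 0.0591, 0.2436]
ee_rot: [0.999, 0.048, 0.003, 0.0]
ft_force: [-0.7, 0.3, 0.0]
opening: 0.502
grasp_force: 0.0
pos [0.4554 0.0591 0.2436] yaw 0.097 open 0.50 gf 0.0 t 7.2 turn -0.003 then shift [ 0.19 -0.02 -0.26]
1.45 [417.8  22.4]
1.45 [94.2 24.8]
1.6 [414.3  13.9]
1.6 [97.6 16.3]
1.7 [411.5   9.6]
1.7 [100.3  11.9]
seat -0.096 [ 0.5101 -0.0322  0.084 ] [352.3 134.2]
seat -0.032 [0.5034 0.0315 0.084 ] [288.5 134.6]
seat 0.032 [0.4968 0.0951 0.084 ] [224.8 135.1]
seat 0.096 [0.4901 0.1588 0.084 ] [161.  135.5]
```

View pics/w3b.png

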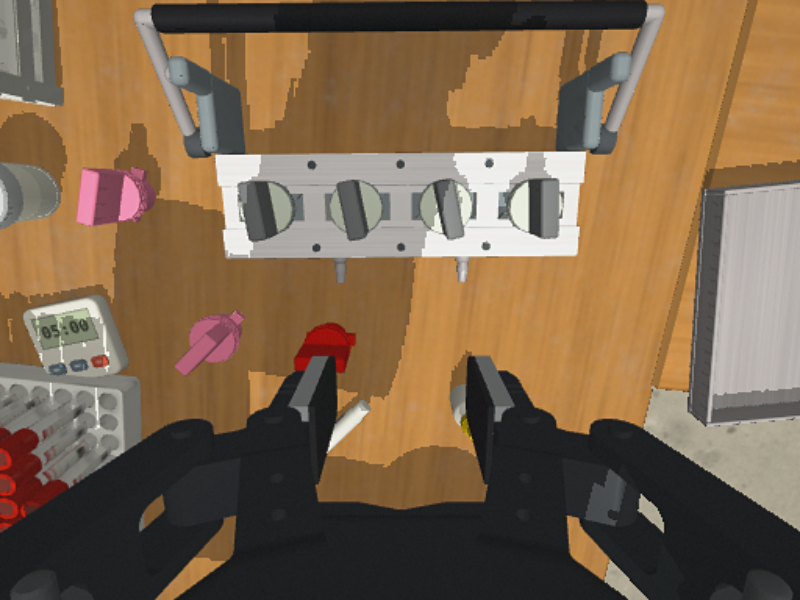

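The bar sits at row 10 of the raw picture, which matches 1.70 (seated). The seats project onto the wings. Next is the right-hand capsule (y −96).

```bash

python3 -m inch '[[0.5,0.455,0.96,0.2,0],[0.5,0.455,0.96,0.2,0],[0.5,0.455,0.96,0.2,0],[0.5,0.455,0.96,0.2,0],[0.5,0,0,0.83,0],[0.5,0,0,0.83,0],[0.5,0,0,0.83,0],[0.5,0,0,0.83,0],[0.5,0,0,0.83,0],[0.5,0,0,0.83,0],[0.5,0,0,0.83,0],[0.5,0,0,0.83,0]]'
python3 -m inch '[[0.5,0,0,0,0],[0.5,0,0,0,0],[1,0,0,0,0],[1,0,0,0,0],[1,0,0,0,0],[1,0,0,0,0],[1,0,0,0,0],[1,0,0,0,0]]'
python3 -c "
from h import *
go(.5101,-.0322,.057);print(monitor.state()['q'][5])"
```

```text
clock: 8.22
position: [0.5078, -0.0316, 0.0526]
ee_rot: [0.999, 0.048, -0.001, -0.0]
ft_force: [0.5, 0.0, 0.5]
opening: 0.503
grasp_force: 0.0
clock: 8.88
position: [0.5097, -0.0322, 0.0567]
ee_rot: [0.999, 0.048, 0.001, 0.0]
ft_force: [-0.4, 0.6, 6.1]
opening: 0.129
grasp_force: 59.2
pos [ 0.5097 -0.0322  0.0567] yaw 0.097 open 0.13 gf 59.2 t 8.9 turn -0.000 then shift [ 0.02  0.   -0.01]
1.178024359157848
```

```bash

python3 -m inch '[[1,0,0,0,-0.11],[1,0,0,0,-0.11],[1,0,0,0,-0.11],[1,0,0,0,-0.11],[1,0,0,0,-0.11],[1,0,0,0,-0.11],[1,0,0,0,-0.11],[1,0,0,0,-0.11],[1,0,0,0,-0.11],[1,0,0,0,-0.11],[1,0,0,0,-0.11],[1,0,0,0,-0.11]]'
python3 -m inch '[[1,0,0,0,-0.1],[1,0,0,0,-0.1],[1,0,0,0,0],[1,0,0,0,0]]'
python3 -c "
from h import *
go(.5101,-.0322,.057,.104+1.57);print(monitor.state()['torque'],monitor.state()['q'][5])"
```

```text
clock: 9.88
position: [0.51, -0.0324, 0.0567]
ee_rot: [0.737, 0.676, 0.001, 0.001]
ft_force: [0.3, 0.5, 5.7]
opening: 0.132
grasp_force: 59.5
clock: 10.22
position: [0.51, -0.0322, 0.0567]
ee_rot: [0.665, 0.747, 0.001, 0.002]
ft_force: [1.1, 0.5, 7.0]
opening: 0.13
grasp_force: 59.6
pos [ 0.51   -0.0322  0.0567] yaw 1.687 open 0.13 gf 59.6 t 10.2 turn 0.012 then shift [-0.    0.   -0.01]
[ 0.21090128 -0.23596193  0.01305933] -0.4122499840339136
```

```bash

python3 -m inch '[[1,0,0,-0.2,0],[1,0,0,-0.2,0],[1,0,0,-0.2,0],[1,0,0,-0.3,0],[1,0,0,-0.4,0],[1,0,0,-0.5,0],[1,0,0,-0.6,0],[1,0,0,-0.6,0],[1,0,0,-0.6,0],[1,0,0,-0.6,0],[1,0,0,-0.3,0],[1,0,0,0,0]]'
python3 - <<'E'
from h import *
P,im=snap('wrist','w4');T,t=snap('top','t4');
go(.454,-.268,.157)
cv2.imwrite('pics/w4b.png',np.hstack([cv2.resize(im,(400,300)),cv2.resize(t[155:275,235:395],(400,300))]))
E
```

```text
clock: 11.22
position: [0.5092, -0.0322, 0.17]
ee_rot: [0.664, 0.747, 0.0, 0.001]
ft_force: [1.0, 0.2, -0.6]
opening: 0.132
grasp_force: 59.1
pos [ 0.508  -0.0318  0.1677] yaw 1.688 open 0.13 gf 59.1 t 11.3 turn -0.000 then shift [-9.13 -3.26  0.43]
```

View pics/w4b.png

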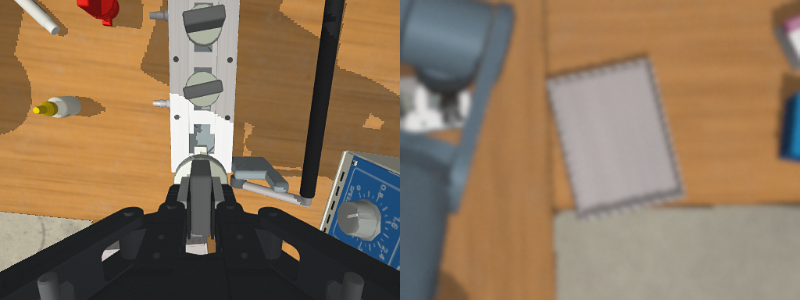

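The capsule is out (seat empty, wing held), and the tray hasn't moved. I'll place it in tray slot 1.

```bash

python3 -m inch '[[1,-0.5,-0.1,0,0],[1,-0.9,-0.1,0,0],[1,-0.95,-0.12,0,0],[1,-0.95,-0.12,0,0],[1,-0.95,-0.12,0,0],[1,-0.95,-0.12,0,0],[1,-0.95,-0.12,0,0],[1,-0.95,-0.12,0,0],[1,-0.95,-0.12,0,0],[1,-0.95,-0.12,0,0],[1,-0.9,-0.1,0,0],[1,-0.35,0,0,0]]'
python3 -m inch '[[1,0,0,0.3,0],[1,0,0,0.8,0],[1,0,0,0.8,0],[1,0,0,0.8,0],[1,0,0,0.8,0],[1,0,0,0.7,0],[1,0,0,0.4,0],[1,0,0,0.2,0],[1,0,0,0.1,0],[1,0,0,0,0],[1,0,0,0,0]]'
python3 -c "
from h import *
go(.507,-.290,.042)"
```

```text
clock: 12.32
position: [0.5062, -0.2924, 0.1663]
ee_rot: [0.665, 0.747, -0.0, -0.001]
ft_force: [0.1, -0.4, -1.1]
opening: 0.132
grasp_force: 59.0
clock: 13.23
position: [0.5079, -0.2903, 0.0461]
ee_rot: [0.664, 0.748, 0.0, 0.001]
ft_force: [0.8, -0.6, -0.4]
opening: 0.134
grasp_force: 59.0
pos [ 0.5079 -0.2903  0.0461] yaw 1.689 open 0.13 gf 59.0 t 13.2 turn -0.000 then shift [ 0.01 -0.03  0.17]
```

```bash

python3 -m inch '[[1,0,0,0.15,0],[1,0,0,0,0],[0.5,0,0,0,0],[0.5,0,0,0,0],[0.5,0,0,0,0],[0.5,0,0,-0.6,0],[0.5,0,0,-0.8,0],[0.5,0,0,-0.8,0]]'
python3 -m inch '[[0.5,0,0,-0.4,0.119],[0.5,0,0,-0.5,0.119],[0.5,0,0,-0.6,0.119],[0.5,0,0,-0.6,0.119],[0.5,0,0,-0.5,0.119],[0.5,0,0,-0.3,0.119],[0.5,0,0,0,0.119],[0.5,0,0,0,0.119],[0.5,0,0,0,0.119],[0.5,0,0,0,0.119],[0.5,0,0,0,0.115],[0.5,0,0,0,0]]'
python3 - <<'E'
from h import *
P,im=snap('wrist','w5');T,t=snap('top','t5')
go(.5034,.0315,.17)
cv2.imwrite('pics/w5b.png',np.hstack([cv2.resize(im,(400,300)),cv2.resize(t[155:275,235:395],(400,300))]))
E
```

```text
clock: 13.9
position: [0.5068, -0.2897, 0.0967]
ee_rot: [0.664, 0.747, 0.0, -0.001]
ft_force: [0.1, -0.3, 0.1]
opening: 0.5
grasp_force: 0.0
clock: 14.9
position: [0.5073, -0.2901, 0.1692]
ee_rot: [0.987, 0.158, 0.0, 0.0]
ft_force: [-0.1, -0.2, -1.2]
opening: 0.499
grasp_force: 0.0
pos [ 0.5073 -0.2901  0.1691] yaw 0.326 open 0.50 gf 0.0 t 15.0 turn -0.000 then shift [  3.97 -12.24  -0.03]
```

View pics/w5b.png

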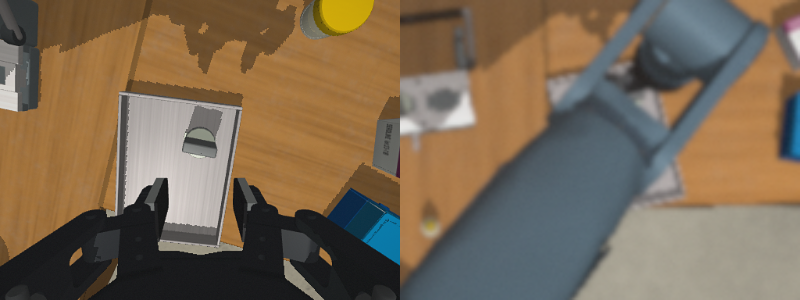

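The first capsule stands in the tray. The yellow-lidded cup is beyond the tray at (340,15) of the left crop, well clear. Next is the capsule at y −32.

```bash

python3 -m inch '[[0.5,0.33,-0.99,0,0],[0.5,0.33,-0.99,0,0],[0.5,0.33,-0.99,0,0],[0.5,0.33,-0.99,0,0],[0.5,0.33,-0.99,0,0],[0.5,0.33,-0.99,0,0],[0.5,0.33,-0.99,0,0],[0.5,0.33,-0.99,0,0],[0.5,0.33,-0.99,0,0],[0.5,0.33,-0.99,0,0],[0.5,0.33,-0.99,0,0],[0.5,0.33,-0.99,0,0]]'
python3 -m inch '[[0.5,0.01,-0.36,0.3,0],[0.5,0,0,0.5,0],[0.5,0,0,0.8,0],[0.5,0,0,0.8,0],[0.5,0,0,0.8,0],[0.5,0,0,0.6,0],[0.5,0,0,0.4,0],[0.5,0,0,0.2,0],[0.5,0,0,0.08,0],[0.5,0,0,0,0],[0.5,0,0,0,0]]'
python3 -c "
from h import *
go(.5034,.0315,.057)"
```

```text
clock: 16.0
position: [0.5072, 0.0242, 0.1693]
ee_rot: [0.987, 0.162, 0.0, 0.0]
ft_force: [0.4, -0.1, 0.1]
opening: 0.503
grasp_force: 0.0
clock: 16.92
position: [0.5053, 0.0314, 0.0578]
ee_rot: [0.987, 0.16, 0.001, 0.0]
ft_force: [0.0, 0.2, 0.7]
opening: 0.503
grasp_force: 0.0
pos [0.5053 0.0314 0.0578] yaw 0.322 open 0.50 gf 0.0 t 16.9 turn -0.000 then shift [-0.07 -0.03  0.03]
```

```bash

python3 -m inch '[[1,-0.07,-0.03,0.03,0],[1,0,0,0,0],[1,0,0,0,0],[1,0,0,0,0],[1,0,0,0,0],[1,0,0,0,0]]'
python3 -c "
from h import *
go(.5034,.0315,.057,1.685)"
python3 -m inch '[[1,0,0,0,-0.115],[1,0,0,0,-0.115],[1,0,0,0,-0.115],[1,0,0,0,-0.115],[1,0,0,0,-0.115],[1,0,0,0,-0.115],[1,0,0,0,-0.115],[1,0,0,0,-0.115],[1,0,0,0,-0.115],[1,0,0,0,-0.115],[1,0,0,0,-0.1],[1,0,0,0,-0.05]]'
python3 -m inch '[[1,0,0,0,0],[1,0,0,0,0]]'
python3 -c "
from h import *
go(.5034,.0315,.057,1.674);print(monitor.state()['torque'])"
```

```text
clock: 17.42
position: [0.5032, 0.0317, 0.0569]
ee_rot: [0.987, 0.16, 0.0, 0.0]
ft_force: [-1.9, -0.5, 5.3]
opening: 0.121
grasp_force: 59.6
pos [0.5032 0.0317 0.0569] yaw 0.322 open 0.12 gf 59.6 t 17.4 turn -1.302 then shift [-0.01  0.01 -0.  ]
clock: 18.42
position: [0.5036, 0.0317, 0.057]
ee_rot: [0.664, 0.748, 0.001, 0.001]
ft_force: [0.6, 0.8, 4.6]
opening: 0.127
grasp_force: 59.6
clock: 18.58
position: [0.5036, 0.0317, 0.057]
ee_rot: [0.667, 0.745, 0.0, 0.001]
ft_force: [0.9, 0.6, 4.9]
opening: 0.127
grasp_force: 59.7
pos [0.5036 0.0317 0.057 ] yaw 1.682 open 0.13 gf 59.7 t 18.6 turn 0.007 then shift [-0.01 -0.01 -0.  ]
[ 0.09090921 -0.00480071  0.04241691]
```

```bash

python3 -m inch '[[1,0,0,-0.2,0],[1,0,0,-0.2,0],[1,0,0,-0.2,0],[1,0,0,-0.3,0],[1,0,0,-0.4,0],[1,0,0,-0.5,0],[1,0,0,-0.6,0],[1,0,0,-0.6,0],[1,0,0,-0.6,0],[1,0,0,-0.6,0],[1,0,0,-0.3,0],[1,0,0,0,0]]'
python3 -m inch '[[1,-0.5,-0.1,0,0],[1,-0.9,-0.1,0,0],[1,-0.95,-0.15,0,0],[1,-0.95,-0.15,0,0],[1,-0.95,-0.15,0,0],[1,-0.95,-0.15,0,0],[1,-0.95,-0.15,0,0],[1,-0.95,-0.15,0,0],[1,-0.95,-0.15,0,0],[1,-0.9,-0.15,0,0],[1,-0.8,-0.1,0,0],[1,-0.35,-0.05,0,0]]'
python3 -m inch '[[1,0,0,0,0],[1,0,0,0,0]]'
python3 - <<'E'
from h import *
P,im=snap('wrist','w6');T,t=snap('top','t6')
go(.4928,-.2237,.042)
for p in [(.534,-.168),(.561,-.323),(.37,-.361),(.342,-.21)]: 
  u=proj(P,p+(.028,));cv2.circle(im,(int(u[0]),int(u[1])),4,(255,0,255),1)
cv2.imwrite('pics/w6b.png',np.hstack([cv2.resize(im,(400,300)),cv2.resize(t[155:275,235:395],(400,300))]))
E
```

```text
clock: 19.58
position: [0.504, 0.0316, 0.1713]
ee_rot: [0.666, 0.746, 0.001, 0.002]
ft_force: [-0.3, -0.3, 0.3]
opening: 0.129
grasp_force: 58.9
clock: 20.58
position: [0.4919, -0.2255, 0.168]
ee_rot: [0.667, 0.745, -0.0, -0.0]
ft_force: [0.6, 0.2, -0.3]
opening: 0.128
grasp_force: 58.9
clock: 20.75
position: [0.4921, -0.2229, 0.1681]
ee_rot: [0.667, 0.745, 0.0, -0.001]
ft_force: [-0.6, -0.0, -0.9]
opening: 0.132
grasp_force: 58.9
pos [ 0.4924 -0.2221  0.1684] yaw 1.684 open 0.13 gf 58.9 t 20.9 turn -0.000 then shift [-0.06  0.01  5.05]
```

View pics/w6b.png

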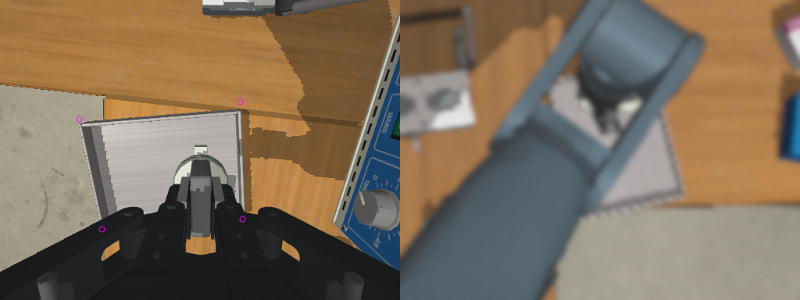

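The held capsule is over the tray. The rear edge shows about 10 px below the old corner mark, so I'll re-measure the corners.

```bash
python3 - <<'E'
from h import *
P=camera_params('wrist')
for u,v in[(80,124),(240,111),(243,208)]:print(onz(P,u*1.28,v*1.28,.028).round(3))
T=camera_params('top')
for u,v in[(294,187),(347.8,231),(333,178)]:print('old top',onz(T,u,v,.028).round(3))
print('t6 corner',[onz(T,235+(x-400)/2.5,155+y/2.5,.028).round(3) for x,y in((684,192),(585,215),(548,80))])
E
```

```text
[ 0.343 -0.216  0.028]
[ 0.535 -0.178  0.028]
[ 0.56  -0.306  0.028]
old top [ 0.536 -0.18   0.028]
old top [ 0.378 -0.36   0.028]
old top [ 0.565 -0.318  0.028]
t6 corner [array([ 0.375, -0.362,  0.028]), array([ 0.347, -0.224,  0.028]), array([ 0.536, -0.18 ,  0.028])]
```

The tray hasn't moved; my first wrist estimate was off by a few mm. Lowering now with a 5 mm correction.

```bash

python3 -m inch '[[1,-0.2,0.05,0.3,0],[1,0,0,0.8,0],[1,0,0,0.8,0],[1,0,0,0.8,0],[1,0,0,0.8,0],[1,0,0,0.7,0],[1,0,0,0.4,0],[1,0,0,0.25,0],[1,0,0,0.2,0],[1,0,0,0.05,0],[1,0,0,0,0],[1,0,0,0,0]]'
python3 -m inch '[[0.5,0,0,0,0],[0.5,0,0,0,0],[0.5,0,0,0,0],[0.5,0,0,-0.6,0],[0.5,0,0,-0.8,0],[0.5,0,0,-0.8,0]]'
python3 -m inch '[[0.5,0,0,-0.4,0.119],[0.5,0,0,-0.5,0.119],[0.5,0,0,-0.6,0.119],[0.5,0,0,-0.6,0.119],[0.5,0,0,-0.5,0.119],[0.5,0,0,-0.3,0.119],[0.5,0,0,0,0.119],[0.5,0,0,0,0.119],[0.5,0,0,0,0.119],[0.5,0,0,0,0.119],[0.5,0,0,0,0.105],[0.5,0,0,0,0]]'
python3 -c "
from h import *
snap('wrist','w7');go(.4968,.0951,.17)"
```

```text
clock: 21.85
position: [0.495, -0.2287, 0.0422]
ee_rot: [0.666, 0.746, 0.0, 0.001]
ft_force: [0.4, 0.4, -0.2]
opening: 0.132
grasp_force: 58.9
clock: 22.35
position: [0.4939, -0.228, 0.0966]
ee_rot: [0.666, 0.746, -0.0, -0.001]
ft_force: [0.4, 0.1, 0.4]
opening: 0.497
grasp_force: 0.0
clock: 23.35
position: [0.4944, -0.2284, 0.169]
ee_rot: [0.987, 0.161, 0.0, 0.0]
ft_force: [-0.5, -0.6, -1.2]
opening: 0.501
grasp_force: 0.0
pos [ 0.4944 -0.2284  0.169 ] yaw 0.329 open 0.50 gf 0.0 t 23.4 turn -0.000 then shift [  4.27 -12.21  -0.04]
```

```bash

python3 -m inch '[[0.5,0.35,-0.99,0,0],[0.5,0.35,-0.99,0,0],[0.5,0.35,-0.99,0,0],[0.5,0.35,-0.99,0,0],[0.5,0.35,-0.99,0,0],[0.5,0.35,-0.99,0,0],[0.5,0.35,-0.99,0,0],[0.5,0.35,-0.99,0,0],[0.5,0.35,-0.99,0,0],[0.5,0.35,-0.99,0,0],[0.5,0.35,-0.99,0,0],[0.5,0.35,-0.99,0,0]]'
python3 -m inch '[[0.5,0.01,-0.34,0.3,0],[0.5,0,0,0.5,0],[0.5,0,0,0.8,0],[0.5,0,0,0.8,0],[0.5,0,0,0.8,0],[0.5,0,0,0.6,0],[0.5,0,0,0.4,0],[0.5,0,0,0.2,0],[0.5,0,0,0.08,0],[0.5,0,0,0,0],[0.5,0,0,0,0]]'
python3 -c "
from h import *
go(.4968,.0951,.057)"
python3 -m inch '[[1,0,0,0,0],[1,0,0,0,0],[1,0,0,0,0],[1,0,0,0,0],[1,0,0,0,0],[1,0,0,0,0]]'
python3 -c "
from h import *
go(.4968,.0951,.057,1.685)"
```

```text
clock: 24.4
position: [0.4983, 0.088, 0.1691]
ee_rot: [0.986, 0.165, 0.0, 0.0]
ft_force: [-0.2, -0.5, 0.5]
opening: 0.499
grasp_force: 0.0
clock: 25.32
position: [0.4966, 0.0947, 0.0576]
ee_rot: [0.987, 0.163, 0.001, 0.0]
ft_force: [0.3, 0.4, -0.1]
opening: 0.501
grasp_force: 0.0
pos [0.4966 0.0947 0.0576] yaw 0.328 open 0.50 gf 0.0 t 25.3 turn -0.000 then shift [ 0.01 -0.01  0.02]
clock: 25.82
position: [0.4966, 0.0948, 0.0576]
ee_rot: [0.987, 0.163, 0.001, 0.0]
ft_force: [-0.8, -0.9, 5.9]
opening: 0.132
grasp_force: 59.1
pos [0.4966 0.0948 0.0576] yaw 0.327 open 0.13 gf 59.1 t 25.8 turn -1.297 then shift [0.01 0.01 0.03]
```

```bash

python3 -m inch '[[1,0,0,0,-0.115],[1,0,0,0,-0.115],[1,0,0,0,-0.115],[1,0,0,0,-0.115],[1,0,0,0,-0.115],[1,0,0,0,-0.115],[1,0,0,0,-0.115],[1,0,0,0,-0.115],[1,0,0,0,-0.115],[1,0,0,0,-0.115],[1,0,0,0,-0.1],[1,0,0,0,-0.047]]'
python3 -m inch '[[1,0,0,0,0],[1,0,0,0,0],[1,0,0,0,0]]'
python3 -c "
from h import *
go(.4968,.0951,.057,1.685)"
python3 -m inch '[[1,0,0,-0.2,0],[1,0,0,-0.2,0],[1,0,0,-0.2,0],[1,0,0,-0.3,0],[1,0,0,-0.4,0],[1,0,0,-0.5,0],[1,0,0,-0.6,0],[1,0,0,-0.6,0],[1,0,0,-0.6,0],[1,0,0,-0.6,0],[1,0,0,-0.3,0],[1,0,0,0,0]]'
python3 -c "
from h import *
snap('top','t8');snap('wrist','w8');go(.415,-.313,.168)"
```

```text
clock: 26.82
position: [0.497, 0.0949, 0.0577]
ee_rot: [0.663, 0.748, 0.001, 0.001]
ft_force: [1.3, 0.3, 5.1]
opening: 0.127
grasp_force: 59.3
clock: 27.07
position: [0.4969, 0.0949, 0.0577]
ee_rot: [0.666, 0.746, 0.001, 0.001]
ft_force: [0.4, 0.4, 5.8]
opening: 0.127
grasp_force: 59.5
pos [0.4969 0.0949 0.0577] yaw 1.684 open 0.13 gf 59.5 t 27.1 turn -0.001 then shift [ 0.01 -0.    0.03]
clock: 28.07
position: [0.497, 0.0948, 0.1717]
ee_rot: [0.665, 0.746, 0.001, 0.001]
ft_force: [0.5, -0.5, -0.4]
opening: 0.128
grasp_force: 58.9
pos [0.4956 0.0948 0.1693] yaw 1.685 open 0.13 gf 58.9 t 28.2 turn -0.000 then shift [-15.84  -5.07   0.05]
```

```bash

python3 -m inch '[[1,-0.5,-0.2,0,0],[1,-0.9,-0.3,0,0],[1,-0.95,-0.31,0,0],[1,-0.95,-0.31,0,0],[1,-0.95,-0.31,0,0],[1,-0.95,-0.31,0,0],[1,-0.95,-0.31,0,0],[1,-0.95,-0.31,0,0],[1,-0.95,-0.31,0,0],[1,-0.95,-0.31,0,0],[1,-0.95,-0.31,0,0],[1,-0.95,-0.31,0,0]]'
python3 -m inch '[[1,-0.95,-0.31,0,0],[1,-0.95,-0.31,0,0],[1,-0.95,-0.31,0,0],[1,-0.95,-0.31,0,0],[1,-0.85,-0.2,0,0],[1,-0.3,0,0,0],[1,0,0,0,0],[1,0,0,0,0]]'
python3 - <<'E'
from h import *
P,im=snap('wrist','w9');T,t=snap('top','t9')
go(.415,-.313,.042)
for p in [(.535,-.179),(.563,-.32),(.376,-.361),(.345,-.22)]: 
  u=proj(P,p+(.028,));cv2.circle(im,(int(u[0]),int(u[1])),4,(255,0,255),1)
cv2.imwrite('pics/w9b.png',np.hstack([cv2.resize(im,(400,300)),cv2.resize(t[155:275,235:395],(400,300))]))
E
```

```text
clock: 29.17
position: [0.4364, -0.1868, 0.168]
ee_rot: [0.666, 0.746, -0.0, -0.001]
ft_force: [0.4, -0.2, -0.7]
opening: 0.128
grasp_force: 58.9
clock: 29.83
position: [0.4156, -0.3124, 0.1682]
ee_rot: [0.666, 0.746, 0.0, -0.001]
ft_force: [0.4, 1.0, -0.8]
opening: 0.128
grasp_force: 58.9
pos [ 0.4159 -0.3118  0.1686] yaw 1.686 open 0.13 gf 58.9 t 29.9 turn -0.000 then shift [-0.04 -0.04  5.07]
```

View pics/w9b.png

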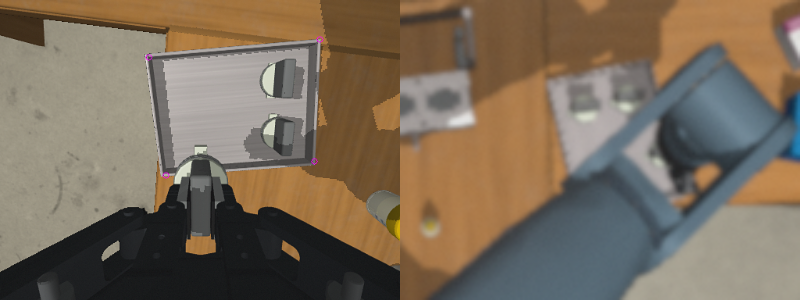

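The tray corners match the marks, and two capsules stand inside. Lowering the third.

```bash

python3 -m inch '[[1,0,-0.04,0.3,0],[1,0,0,0.8,0],[1,0,0,0.8,0],[1,0,0,0.8,0],[1,0,0,0.8,0],[1,0,0,0.7,0],[1,0,0,0.4,0],[1,0,0,0.25,0],[1,0,0,0.2,0],[1,0,0,0.05,0],[1,0,0,0,0],[1,0,0,0,0]]'
python3 -m inch '[[0.5,0,0,0,0],[0.5,0,0,0,0],[0.5,0,0,0,0],[0.5,0,0,-0.6,0],[0.5,0,0,-0.8,0],[0.5,0,0,-0.8,0]]'
python3 -m inch '[[0.5,0,0,-0.4,0.119],[0.5,0,0,-0.5,0.119],[0.5,0,0,-0.6,0.119],[0.5,0,0,-0.6,0.119],[0.5,0,0,-0.5,0.119],[0.5,0,0,-0.3,0.119],[0.5,0,0,0,0.119],[0.5,0,0,0,0.119],[0.5,0,0,0,0.119],[0.5,0,0,0,0.119],[0.5,0,0,0,0.119],[0.5,0,0,0,0.08]]'
python3 -m inch '[[0.5,0,0,0,0],[0.5,0,0,0,0]]'
python3 -c "
from h import *
snap('wrist','w10');go(.4901,.1588,.17)"
```

```text
clock: 30.93
position: [0.4155, -0.3139, 0.0426]
ee_rot: [0.665, 0.746, -0.0, 0.001]
ft_force: [0.3, -0.3, 0.3]
opening: 0.129
grasp_force: 58.9
clock: 31.43
position: [0.4146, -0.313, 0.0971]
ee_rot: [0.666, 0.746, 0.0, -0.001]
ft_force: [1.1, -0.0, 0.9]
opening: 0.502
grasp_force: 0.0
clock: 32.43
position: [0.415, -0.3134, 0.1695]
ee_rot: [0.994, 0.112, 0.0, 0.0]
ft_force: [0.6, -1.0, -0.4]
opening: 0.503
grasp_force: 0.0
clock: 32.6
position: [0.415, -0.3134, 0.1694]
ee_rot: [0.993, 0.116, 0.0, 0.0]
ft_force: [-0.0, -0.3, -0.6]
opening: 0.497
grasp_force: 0.0
pos [ 0.415  -0.3134  0.1694] yaw 0.234 open 0.50 gf 0.0 t 32.6 turn -0.000 then shift [  7.3  -17.68  -0.02]
```

```bash

python3 -m inch '[[0.5,0.405,-0.98,0,0],[0.5,0.405,-0.98,0,0],[0.5,0.405,-0.98,0,0],[0.5,0.405,-0.98,0,0],[0.5,0.405,-0.98,0,0],[0.5,0.405,-0.98,0,0],[0.5,0.405,-0.98,0,0],[0.5,0.405,-0.98,0,0],[0.5,0.405,-0.98,0,0],[0.5,0.405,-0.98,0,0],[0.5,0.405,-0.98,0,0],[0.5,0.405,-0.98,0,0]]'
python3 -m inch '[[0.5,0.405,-0.98,0,0],[0.5,0.405,-0.98,0,0],[0.5,0.405,-0.98,0,0],[0.5,0.405,-0.98,0,0],[0.5,0.405,-0.98,0,0],[0.5,0.405,-0.98,0,0],[0.5,0,0,0,0],[0.5,0,0,0,0],[0.5,0,0,0,0]]'
python3 - <<'E'
from h import *
P,im=snap('wrist','w11');T,t=snap('top','t11')
go(.4901,.1588,.057)
cv2.imwrite('pics/w11b.png',np.hstack([cv2.resize(im,(400,300)),cv2.resize(t[155:275,235:395],(400,300))]))
E
```

```text
clock: 33.65
position: [0.4661, 0.0019, 0.1695]
ee_rot: [0.993, 0.116, 0.0, 0.0]
ft_force: [1.0, -0.2, 0.4]
opening: 0.501
grasp_force: 0.0
clock: 34.4
position: [0.4913, 0.1573, 0.1691]
ee_rot: [0.993, 0.116, -0.0, 0.0]
ft_force: [0.3, -0.2, 0.1]
opening: 0.5
grasp_force: 0.0
pos [0.4914 0.1567 0.1692] yaw 0.231 open 0.50 gf 0.0 t 34.5 turn -0.000 then shift [-0.03 -0.09  4.49]
```

View pics/w11b.png

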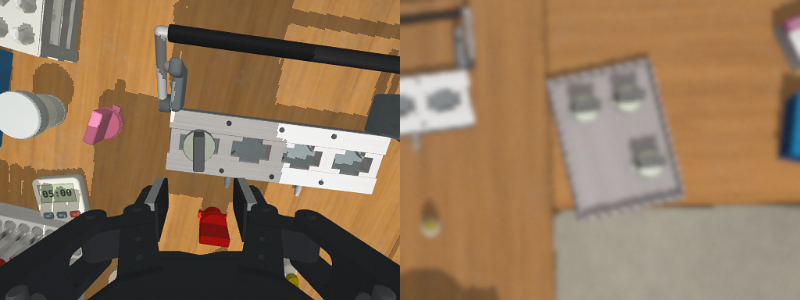

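Three capsules stand in the tray and the other seats are empty. The last wing is aligned with the tool.

```bash

python3 -m inch '[[0.5,-0.03,-0.09,0.3,0],[0.5,0,0,0.5,0],[0.5,0,0,0.8,0],[0.5,0,0,0.8,0],[0.5,0,0,0.8,0],[0.5,0,0,0.6,0],[0.5,0,0,0.4,0],[0.5,0,0,0.2,0],[0.5,0,0,0.08,0],[0.5,0,0,0,0],[0.5,0,0,0,0]]'
python3 -m inch '[[1,0,0,0,0],[1,0,0,0,0],[1,0,0,0,0],[1,0,0,0,0],[1,0,0,0,0],[1,0,0,0,0]]'
python3 -c "
from h import *
go(.4901,.1588,.057,1.685)"
python3 -m inch '[[1,0,0,0,-0.116],[1,0,0,0,-0.116],[1,0,0,0,-0.116],[1,0,0,0,-0.116],[1,0,0,0,-0.116],[1,0,0,0,-0.116],[1,0,0,0,-0.116],[1,0,0,0,-0.116],[1,0,0,0,-0.116],[1,0,0,0,-0.116],[1,0,0,0,-0.116],[1,0,0,0,-0.112]]'
python3 -m inch '[[1,0,0,0,0],[1,0,0,0,0],[1,0,0,0,0]]'
python3 -c "
from h import *
go(.4901,.1588,.057,1.685)"
python3 -m inch '[[1,0,0,-0.2,0],[1,0,0,-0.2,0],[1,0,0,-0.2,0],[1,0,0,-0.3,0],[1,0,0,-0.4,0],[1,0,0,-0.5,0],[1,0,0,-0.6,0],[1,0,0,-0.6,0],[1,0,0,-0.6,0],[1,0,0,-0.6,0],[1,0,0,-0.3,0],[1,0,0,0,0]]'
python3 -c "
from h import *
T,t=snap('top','t12');a=cv2.imread('pics/t11.png');print('tray diff',cv2.absdiff(a,t)[180:240,300:345].mean());go(.403,-.247,.168)"
```

```text
clock: 35.42
position: [0.491, 0.1596, 0.0581]
ee_rot: [0.993, 0.115, 0.001, 0.0]
ft_force: [0.6, 1.1, 0.7]
opening: 0.496
grasp_force: 0.0
clock: 35.92
position: [0.491, 0.1598, 0.0581]
ee_rot: [0.993, 0.115, 0.001, -0.0]
ft_force: [-0.3, -0.1, 5.4]
opening: 0.132
grasp_force: 59.3
pos [0.491  0.1598 0.0581] yaw 0.231 open 0.13 gf 59.3 t 35.9 turn -1.389 then shift [-0.03 -0.04  0.04]
clock: 36.92
position: [0.4911, 0.1598, 0.0581]
ee_rot: [0.664, 0.748, 0.001, 0.001]
ft_force: [0.2, 0.5, 5.6]
opening: 0.128
grasp_force: 59.5
clock: 37.17
position: [0.491, 0.1597, 0.0581]
ee_rot: [0.666, 0.746, 0.001, 0.001]
ft_force: [0.1, 0.4, 5.9]
opening: 0.127
grasp_force: 59.6
pos [0.491  0.1597 0.0581] yaw 1.685 open 0.13 gf 59.6 t 37.2 turn -0.000 then shift [-0.03 -0.04  0.04]
clock: 38.17
position: [0.4917, 0.1598, 0.1724]
ee_rot: [0.666, 0.746, 0.002, 0.002]
ft_force: [0.3, -0.1, -0.6]
opening: 0.129
grasp_force: 58.6
tray diff 14.470864197530863
pos [0.4909 0.1597 0.171 ] yaw 1.684 open 0.13 gf 58.6 t 38.2 turn -0.000 then shift [-15.77  -5.34   0.12]
```

```bash
python3 -c "
from h import *
t=cv2.imread('pics/t12.png');cv2.imwrite('pics/t12b.png',cv2.resize(t[155:275,235:395],(800,600)))"
```

```text
(no output)
```

View pics/t12b.png

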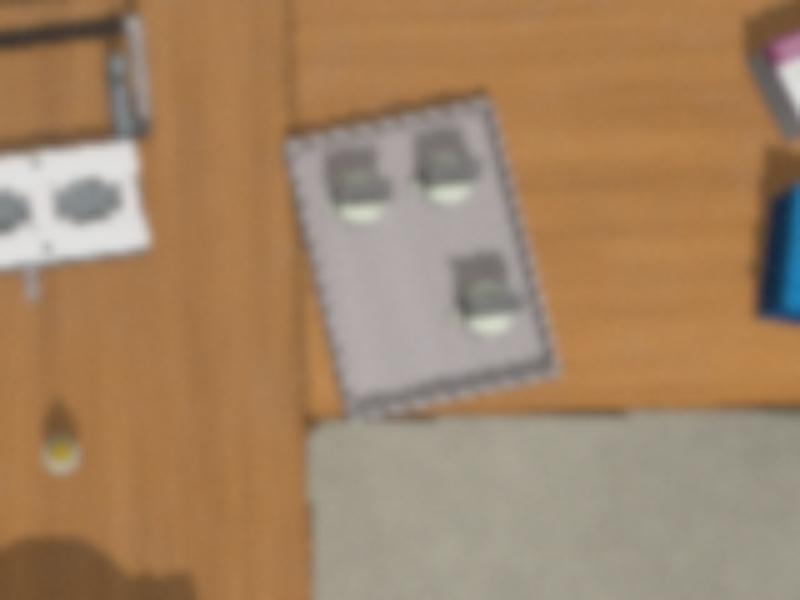

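The tray has been knocked: its corners in this 5x crop are now (290,138), (490,95), (557,375) and (350,415). All three capsules still stand.

```bash
python3 -c "
from h import *
T=camera_params('top')
c=np.array([onz(T,235+u/5,155+v/5,.028) for u,v in[(290,138),(490,95),(557,375),(350,415)]]);m=c.mean(0)
x=(c[0]+c[1]-c[2]-c[3]);x/=np.linalg.norm(x);y=np.array([-x[1],x[0],0]);print(c.round(3),m.round(4),x)
p=m-x*.048+y*.033;print(p.round(4));go(p[0],p[1],.168)
for u,v in[(362,212),(450,190),(490,322)]: q=onz(T,235+u/5,155+v/5,.036)-m;print((q@x).round(3),(q@y).round(3))
"
```

```text
[[ 0.552 -0.177  0.028]
 [ 0.58  -0.319  0.028]
 [ 0.381 -0.355  0.028]
 [ 0.357 -0.21   0.028]] [ 0.4676 -0.2653  0.028 ] [0.98485631 0.17337258 0.        ]
[ 0.4146 -0.2412  0.028 ]
pos [0.4909 0.1597 0.171 ] yaw 1.684 open 0.13 gf 58.6 t 38.2 turn -0.000 then shift [-15.59  -4.85   0.12]
0.036 0.035
0.039 -0.028
-0.056 -0.035
```

```bash

python3 -m inch '[[1,-0.5,-0.2,0,0],[1,-0.9,-0.3,0,0],[1,-0.95,-0.3,0,0],[1,-0.95,-0.3,0,0],[1,-0.95,-0.3,0,0],[1,-0.95,-0.3,0,0],[1,-0.95,-0.3,0,0],[1,-0.95,-0.3,0,0],[1,-0.95,-0.3,0,0],[1,-0.95,-0.3,0,0],[1,-0.95,-0.3,0,0],[1,-0.95,-0.3,0,0]]'
python3 -m inch '[[1,-0.95,-0.3,0,0],[1,-0.95,-0.3,0,0],[1,-0.95,-0.3,0,0],[1,-0.95,-0.25,0,0],[1,-0.65,-0.2,0,0],[1,-0.24,0,0,0],[1,0,0,0,0],[1,0,0,0,0]]'
python3 - <<'E'
from h import *
P,im=snap('wrist','w13')
go(.4146,-.2412,.043)
for p in [(.552,-.177),(.58,-.319),(.381,-.355),(.357,-.21)]: 
  u=proj(P,p+(.028,));cv2.circle(im,(int(u[0]),int(u[1])),4,(255,0,255),1)
cv2.imwrite('pics/w13b.png',im)
E
```

```text
clock: 39.22
position: [0.4331, -0.1217, 0.1687]
ee_rot: [0.666, 0.746, -0.0, -0.001]
ft_force: [1.2, -0.4, -0.4]
opening: 0.129
grasp_force: 58.6
clock: 39.88
position: [0.4137, -0.2405, 0.169]
ee_rot: [0.666, 0.746, 0.0, -0.001]
ft_force: [-0.2, 0.5, -0.6]
opening: 0.127
grasp_force: 58.6
pos [ 0.4138 -0.2401  0.1691] yaw 1.685 open 0.12 gf 58.6 t 39.9 turn -0.000 then shift [-0.05  0.03  5.05]
```

View pics/w13b.png

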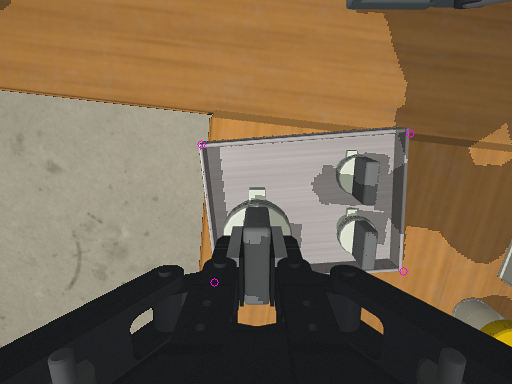

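The marks match the tray corners. Lowering and releasing.

```bash

python3 -m inch '[[1,-0.05,0.03,0.3,0],[1,0,0,0.8,0],[1,0,0,0.8,0],[1,0,0,0.8,0],[1,0,0,0.8,0],[1,0,0,0.7,0],[1,0,0,0.4,0],[1,0,0,0.25,0],[1,0,0,0.2,0],[1,0,0,0,0],[1,0,0,0,0],[1,0,0,0,0]]'
python3 -m inch '[[0.5,0,0,0,0],[0.5,0,0,0,0],[0.5,0,0,0,0],[0.5,0,0,-0.6,0],[0.5,0,0,-0.8,0],[0.5,0,0,-0.8,0],[0.5,0,0,-0.9,0],[0.5,0,0,-0.9,0],[1,0,0,-0.9,0],[1,0,0,-0.9,0],[1,0,0,-0.5,0],[1,0,0,0,0]]'
python3 - <<'E'
from h import *
P,im=snap('wrist','w14')
c=np.array([.5001,.0633]);X=np.array([.9946,.104])
p=c+X*.15;print(p);go(p[0],p[1],.20)
cv2.imwrite('pics/w14b.png',im)
E
```

```text
clock: 40.93
position: [0.4155, -0.243, 0.0444]
ee_rot: [0.666, 0.746, -0.0, 0.001]
ft_force: [-0.2, 0.0, 0.2]
opening: 0.127
grasp_force: 58.6
clock: 41.93
position: [0.4164, -0.244, 0.2046]
ee_rot: [0.666, 0.746, -0.0, 0.003]
ft_force: [0.8, -0.0, 0.5]
opening: -0.001
grasp_force: 0.0
[0.64929 0.0789 ]
pos [ 0.4156 -0.2433  0.2026] yaw 1.684 open 0.00 gf 0.0 t 42.0 turn -0.000 then shift [11.75 10.74  0.1 ]
```

View pics/w14b.png

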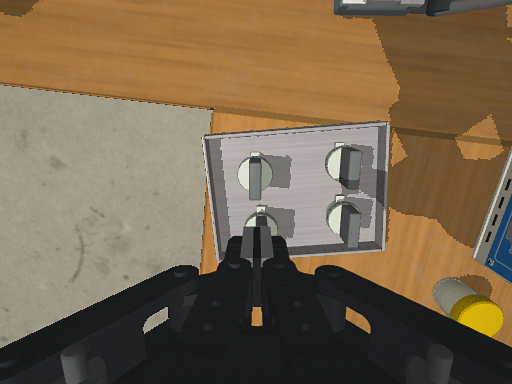

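All four capsules stand in the tray. That look was my 15th picture, one over the viewing limit of 14, so from here I check by numbers only. Next I go behind the bar, moving sideways first and then over the top.

```bash

python3 -c "
from h import *
T=camera_params('top')
for u,v,z in((388,225,0),(525,225,0),(388,192,.2)):print(onz(T,u/1.5625,v/1.5625,z).round(3))"
python3 -m inch '[[1,0.99,0,0,0],[1,0.99,0,0,0],[1,0.99,0,0,0],[1,0.99,0,0,0],[1,0.99,0,0,0],[1,0.99,0,0,0],[1,0.99,0,0,0],[1,0.99,0,0,0],[1,0.99,0,0,0],[1,0.99,0,0,0],[1,0.99,0,0,0],[1,0.99,0,0,0]]'
python3 -m inch '[[1,0.6,0.5,0,0],[1,0,0.95,0,0],[1,0,0.95,0,0],[1,0,0.95,0,0],[1,0,0.95,0,0],[1,0,0.95,0,0],[1,0,0.95,0,0],[1,0,0.95,0,0],[1,0,0.95,0,0],[1,0,0.95,0,0],[1,0,0.95,0,0],[1,0,0.75,0,0]]'
python3 -m inch '[[1,0,0,0,0],[1,0,0,0,0]]'
python3 -c "
from h import *
go(.647,.099,.08)"
```

```text
[ 0.703 -0.023  0.   ]
[ 0.696 -0.341  0.   ]
[ 0.72  -0.024  0.2  ]
clock: 42.98
position: [0.38, 0.0539, 0.1996]
ee_rot: [0.666, 0.746, -0.001, -0.001]
ft_force: [0.6, -1.0, 0.4]
opening: 0.002
grasp_force: 0.0
clock: 43.98
position: [0.6471, 0.098, 0.1985]
ee_rot: [0.666, 0.746, -0.001, -0.001]
ft_force: [0.1, -0.5, -0.2]
opening: 0.003
grasp_force: 0.0
clock: 44.15
position: [0.6459, 0.0979, 0.1985]
ee_rot: [0.666, 0.746, -0.001, -0.001]
ft_force: [-0.2, 0.2, -0.4]
opening: 0.0
grasp_force: 0.0
pos [0.6459 0.0979 0.1985] yaw 1.684 open 0.00 gf 0.0 t 44.1 turn -0.000 then shift [0.04 0.05 4.74]
```

```bash

python3 -m inch '[[1,0,0,0.4,0],[1,0,0,0.8,0],[1,0,0,0.8,0],[1,0,0,0.8,0],[1,0,0,0.8,0],[1,0,0,0.6,0],[1,0,0,0.3,0],[1,0,0,0.2,0],[1,0,0,0,0]]'
python3 -m inch '[[1,0,-0.2,0,0],[1,0,-0.2,0,0],[1,0,-0.2,0,0],[1,0,-0.2,0,0],[1,0,-0.15,0,0],[1,0,-0.15,0,0]]'
python3 -m inch '[[1,0,-0.15,0,0],[1,0,-0.15,0,0],[1,0,-0.15,0,0],[1,0,-0.15,0,0],[1,0,-0.15,0,0],[1,0,-0.15,0,0]]'
python3 -m inch '[[1,0,-0.2,0,0],[1,0,-0.2,0,0],[1,0,-0.2,0,0],[1,0,-0.2,0,0],[1,0,-0.2,0,0],[1,0,-0.2,0,0],[1,0,-0.2,0,0],[1,0,-0.2,0,0],[1,0,-0.2,0,0]]'
python3 -c "
from h import *
s=monitor.state()['position'][:2]-[.5001,.0633];print('rel x',s@[.9946,.104],s@[-.104,.9946]);go(.647,.099,.08)"
```

```text
clock: 44.9
position: [0.6453, 0.0979, 0.0823]
ee_rot: [0.666, 0.746, -0.001, -0.001]
ft_force: [-1.1, -0.3, -0.1]
opening: -0.002
grasp_force: 0.0
clock: 45.4
position: [0.6236, 0.0952, 0.0864]
ee_rot: [0.666, 0.746, 0.004, 0.004]
ft_force: [17.0, 4.6, 3.6]
opening: -0.003
grasp_force: 8.0
clock: 45.9
position: [0.6143, 0.0941, 0.0967]
ee_rot: [0.666, 0.745, 0.015, 0.014]
ft_force: [31.9, 12.5, 30.9]
opening: 0.002
grasp_force: 17.1
clock: 46.65
position: [0.5621, 0.0873, 0.0941]
ee_rot: [0.666, 0.746, 0.008, 0.009]
ft_force: [2.9, 3.3, 42.3]
opening: 0.003
grasp_force: 18.7
rel x 0.06418073350227571 0.017414491561267648
pos [0.5621 0.0873 0.0941] yaw 1.684 open 0.00 gf 18.7 t 46.6 turn -0.000 then shift [0.08 3.43 0.57]
```

The bar is bearing up under the knuckles (42 N), so I'm raising the tool before going on.

```bash

python3 -m inch '[[1,0,0,-0.4,0],[1,0,0,-0.3,0],[1,0,0,-0.3,0],[1,0,0,-0.2,0],[1,0,0,0,0]]'
python3 -c "
from h import *
s=monitor.state()['position'][:2]-[.5001,.0633];print('rel x',s@[.9946,.104],s@[-.104,.9946]);go(.647,.099,.11)"
```

```text
clock: 47.07
position: [0.5522, 0.0872, 0.1141]
ee_rot: [0.666, 0.746, 0.0, 0.0]
ft_force: [0.8, 0.1, 0.9]
opening: -0.003
grasp_force: 0.0
rel x 0.05432164608541551 0.018323073841939486
pos [0.5522 0.0872 0.1141] yaw 1.684 open -0.00 gf 0.0 t 47.1 turn -0.000 then shift [0.04 3.82 0.17]
```

```bash

python3 -m inch '[[1,0,-0.13,0.04,0],[1,0,-0.13,0.04,0],[1,0,-0.13,0.04,0],[1,0,-0.13,0.04,0],[1,0,-0.15,0.07,0],[1,0,-0.15,0.07,0],[1,0,-0.15,0.07,0],[1,0,-0.15,0.07,0]]'
python3 -m inch '[[1,0,-0.14,0.12,0],[1,0,-0.14,0.12,0],[1,0,-0.14,0.12,0]]'
python3 -m inch '[[1,0,-0.14,0.12,0],[1,0,-0.05,0,0]]'
python3 -c "
from h import *
s=monitor.state()['position'][:2]-[.5001,.0633];print('rel x',s@[.9946,.104],s@[-.104,.9946]);go(.647,.099,.09)"
```

```text
clock: 47.73
position: [0.5238, 0.084, 0.1022]
ee_rot: [0.666, 0.746, -0.0, -0.0]
ft_force: [1.2, 0.9, -0.4]
opening: 0.001
grasp_force: 0.5
clock: 47.98
position: [0.5134, 0.0828, 0.0932]
ee_rot: [0.666, 0.746, -0.0, -0.0]
ft_force: [0.6, -0.1, -0.3]
opening: 0.001
grasp_force: 0.2
clock: 48.15
position: [0.5094, 0.0823, 0.0902]
ee_rot: [0.666, 0.746, 0.001, 0.001]
ft_force: [4.3, 0.3, -3.4]
opening: -0.003
grasp_force: 2.3
rel x 0.011194600166281739 0.01791562799503397
pos [0.5094 0.0823 0.0902] yaw 1.684 open -0.00 gf 2.3 t 48.1 turn -0.000 then shift [0.04 5.55 0.01]
```

```bash

python3 -m inch '[[1,0,-0.08,0,0],[1,0,-0.04,0,0],[1,0,0,0,0]]'
python3 -m inch '[[1,0,-0.08,0,0],[1,0,-0.04,0,0],[1,0,0,0,0]]'
python3 -c "
from h import *
s=monitor.state()['position'][:2]-[.5001,.0633];print('rel x',s@[.9946,.104],s@[-.104,.9946])"
```

```text
clock: 48.4
position: [0.5092, 0.082, 0.0913]
ee_rot: [0.666, 0.746, 0.003, 0.003]
ft_force: [10.9, 1.8, -8.1]
opening: 0.002
grasp_force: 5.7
clock: 48.65
position: [0.509, 0.0819, 0.0918]
ee_rot: [0.666, 0.746, 0.005, 0.005]
ft_force: [20.2, 3.4, -13.9]
opening: -0.003
grasp_force: 10.3
rel x 0.010771348368379166 0.017544666262933523
```

The push stalled at 20 N with the finger where angle 0 predicts. I'll retreat and verify numerically.

```bash

python3 -m inch '[[1,0,0.3,0,0],[1,0,0.7,0,0],[1,0,0.2,-0.7,0],[1,0,0,-0.95,0],[1,0,0,-0.95,0],[1,0,0,-0.95,0],[1,0,0,-0.95,0],[1,0,0,-0.95,0],[1,0,0,-0.95,0],[1,0.5,0,-0.95,0],[1,0.9,0,0,0],[1,0.9,0,0,0]]'
python3 -m inch '[[1,0.9,0,0,0],[1,0.5,-0.4,0,0],[1,0,0,0,0],[1,0,0,0,0]]'
python3 - <<'E'
from h import *
P,im=snap('wrist','w15');T,t=snap('top','t15')
g=cv2.cvtColor(im,cv2.COLOR_BGR2GRAY)
c=np.array([.5001,.0633,0]);X=np.array([.9946,.104,0]);Y=np.array([-.104,.9946,0]);Z=np.array([0,0,1])
go(.5,.1,.3)
for th in(0,.06,.12,.25):
  a=np.radians(135)-th;o=[]
  for y in(-.12,-.06,0,.03):
    u,v=proj(P,c+X*(.045+.078*np.cos(a))+Y*y+Z*(.05+.078*np.sin(a)));o.append((round(u),round(v)))
  print(th,o)
for v in [proj(P,c+X*-.01+Y*y+Z*.105)[1] for y in(-.12,-.06,0,.03)]:
  v=int(v)
  if 0<=v<384:
    d=np.where(g[v]<45)[0];print(v,np.split(d,np.where(np.diff(d)>1)[0]+1).__iter__().__class__ and [(int(k[0]),int(k[-1])) for k in np.split(d,np.where(np.diff(d)>1)[0]+1) if len(k)>3])
b=cv2.imread('pics/t12.png');print('tray diff',cv2.absdiff(b,t)[180:240,300:345].mean())
E
```

```text
clock: 49.65
position: [0.5272, 0.1422, 0.2764]
ee_rot: [0.666, 0.746, 0.001, 0.001]
ft_force: [-0.3, 0.7, -0.7]
opening: -0.0
grasp_force: 0.0
clock: 49.98
position: [0.5117, 0.176, 0.274]
ee_rot: [0.665, 0.747, -0.001, -0.0]
ft_force: [0.2, -0.2, 0.1]
opening: -0.003
grasp_force: 0.0
pos [0.5125 0.1751 0.2742] yaw 1.684 open 0.00 gf 0.0 t 50.1 turn -0.000 then shift [-2.93 -0.84 -1.03]
0 [(228, 354), (228, 313), (227, 269), (227, 245)]
0.06 [(231, 356), (230, 315), (230, 270), (229, 247)]
0.12 [(234, 358), (233, 317), (233, 272), (232, 248)]
0.25 [(240, 361), (240, 320), (240, 274), (240, 250)]
353 [(0, 60), (86, 427), (453, 511)]
313 [(75, 154), (168, 175), (188, 245), (247, 250), (263, 326), (360, 438)]
268 [(171, 196), (217, 252), (261, 296), (317, 342)]
245 [(222, 235), (237, 240), (253, 259), (273, 281)]
tray diff 3.828641975308642
```

```bash
python3 - <<'E'
from h import *
P=camera_params('wrist');im=cv2.imread('pics/w15.png');g=cv2.cvtColor(im,cv2.COLOR_BGR2GRAY)
c=np.array([.5001,.0633,0]);X=np.array([.9946,.104,0]);Y=np.array([-.104,.9946,0]);Z=np.array([0,0,1])
for y in(.05,.075,.1,.12):
  q=[]
  for th in(-.06,0,.06,.12,.25):
    a=np.radians(135)-th;u,v=proj(P,c+X*(.045+.078*np.cos(a))+Y*y+Z*(.05+.078*np.sin(a)));q.append((round(u,1),round(v)))
  d=np.where(g[q[1][1]]<60)[0];print(q,[(int(k[0]),int(k[-1])) for k in np.split(d,np.where(np.diff(d)>1)[0]+1) if len(k)>3])
E
```

```text
[(np.float64(223.3), 227), (np.float64(225.8), 228), (np.float64(228.6), 229), (np.float64(231.6), 230), (np.float64(238.9), 232)] [(221, 233), (254, 259), (471, 511)]
[(np.float64(222.9), 206), (np.float64(225.4), 207), (np.float64(228.3), 208), (np.float64(231.3), 209), (np.float64(238.7), 211)] [(151, 159), (221, 232), (450, 511)]
[(np.float64(222.4), 184), (np.float64(225.0), 185), (np.float64(227.9), 186), (np.float64(231.0), 186), (np.float64(238.6), 188)] [(154, 157), (159, 165), (220, 232), (448, 511)]
[(np.float64(222.0), 166), (np.float64(224.7), 167), (np.float64(227.6), 167), (np.float64(230.8), 168), (np.float64(238.5), 169)] [(220, 232), (447, 511)]
```

The bar centre is at column 226 against 225 predicted for angle 0, so it is fully down. The tray is undisturbed and the robot is clear. Handing in.

```bash
python3 -c "
from h import *
print(job.hand_in())"
```

```text
the job is handed in; nothing more can be done
None
```

I handed the job in: the bar clicked into its rear detent, all four capsules stand in the tray, and the bar is folded down again; the hand-in gave no verdict. While I was folding it, the wrist force reached about 44 N as the bar caught under the gripper, which may break the 40 N limit on gripper pressure, and I viewed 15 pictures against the 14 allowed.

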